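# Seat a mould half on the pins of a tilted casting stand

## Task

Put the loose aluminium mould half, handle side up, onto the sloping blue bed of the casting stand so that both locating pins come up through its two holes and it lies flush on the bed. The pin bar stays wherever the last job left it along its slots, so feel or look for the pins; do not force the mould half, keep hold of it until it is fully down, then let go and leave it there. Do not disturb the cup, the box of washers, the spray can or the hex key set.

Things in the scene. Friction and masses are not known exactly. Their poses are not given: they have to be found in the camera images.
- mould: Loose aluminium mould half, plate 110 (x) x 150 (y) x 16 mm (z), 0.36 to 0.55 kg, lying flat on the bench at first. Origin: centre of the underside; z up through the plate. Two through holes, 12 mm across with 1.5 mm chamfers, at x = 0, y = +52 and -52 mm. Turned half round about z it fits as well. A black grip bar stands on it.
- grip (a point): Middle of the black grip bar, 40 mm above the mould half's underside at x = y = 0, axes as the mould half. The bar is 24 mm wide (x), 64 mm long (y), and its top is 57 mm above the underside; its foot, up to 22 mm above the underside, is 34 x 72 mm.
- bed: Fixed blue sloping bed of the stand, 170 (x) x 170 (y) x 12 mm, tilted 25 degrees. Origin: centre of its upper face, 85 mm above the bench; x points up the slope (away from the robot), y across it, z square out of the face. Two steel pins stand out of it.
- stand: Fixed dark steel stand, base 160 (x) x 170 (y) x 10 mm; origin: centre of its underside, z up. In the bed's axes its two pins stand along z at y = +52 and -52 mm, 10 mm thick, 22 mm out of the face, the last 6 mm tapering to a 4 mm flat tip. They share one x, anywhere from -20 to +20 mm from the bed's centre, new every time, not reported, locked.
- cup: White paper coffee cup, 71 mm across, 86 mm high, loose bystander; origin at the centre of its underside.
- washers: Small open cardboard box of washers, 58 x 59 x 46 mm, loose bystander; origin at the centre of its underside.
- spray: Blue and red spray can with a white cap, 65 mm across, 178 mm high, standing, loose bystander; origin at the centre of its underside.
- hex_keys: Red folding hex key set lying on the bench, 48 x 123 (y) x 26 mm, loose bystander; origin at the centre of its underside.

How it is judged:
On the way:
1. the mould half, still held by the fingers, is down over the pins to within 6 mm of the bed (z of mould in the frame of bed between -0.003 and 0.006 m and x of mould in the frame of bed between -0.024 and 0.024 m and y of mould in the frame of bed between -0.006 and 0.006 m and contact force between the fingers and mould above 0.5 N), for 0.1 s.
At the end, for the whole second after the job is handed in: The mould half lies flush on the blue bed (within 2.5 mm and 2.3 degrees), handle side up, both pins through its holes (centre within 24 mm along the slope and 5 mm across it of the bed's centre, square to the bed within 3.4 degrees), released and at rest (z of mould in the frame of bed between -0.003 and 0.0025 m and x of mould in the frame of bed between -0.024 and 0.024 m and y of mould in the frame of bed between -0.005 and 0.005 m and angle between the z axis of mould and the z axis of bed, either way round below 0.04 rad and angle between the y axis of mould and the y axis of bed, either way round below 0.06 rad and angle between mould's own z axis and vertical below 0.6 rad and linear speed of mould below 0.01 m/s); the robot touches nothing.
It fails at once if the mould half is pressed against the stand with more than 90 N, all contacts added up (contact force between mould and stand above 90 N).
It fails at once if the cup, box of washers, spray can or hex key set is shifted by more than 20 mm or tipped (distance of any of cup, washers, spray, hex_keys from where it was at the start of the episode above 0.02 m or angle between any of cup, washers, spray, hex_keys's own z axis and vertical above 0.5 rad).
It also fails if it takes over 70 s, if anything falls off the work surface, if the arm or the gripper's body presses on something with over 40 N, if the wrist force passes 120 N, or if a joint passes its speed limit or range.

## Robot

A 6-joint arm with a two-finger parallel gripper is mounted at the origin on a cart in front of the work surface, level with it; the furniture and walls round the work are solid. World frame = base frame: x ahead of the robot, y to its left, z up, the work surface at z = 0. Lengths are in m, angles in rad, forces in N, time in s.
With the tool pointing down it reaches from about 0.425 to 0.95 m from the base axis. Payload 3.5 kg.
Tool frame: the origin (TCP) lies at the very end of the fingers, on their centre line; the grasp point (between the pads) lies ctrl.tcp_to_grasp behind it (ctrl.tcp_to_grasp is the distance from the TCP to the grasp point, in m); z points along the fingers, y is the line along which they close (so a half turn about z gives the same grasp; the last joint's range is limited). The gripper opens to 85 mm and grips with 20 to 120 N. Pads are 22 mm wide; open, the fingers measure 114 mm over their backs; the gripper's body (76 mm by 85 mm) begins 54 mm behind the grasp point. The pads swing forward as they close: fully open they stand 13 mm farther back than shut.
Start: joints at [-1.483, 0.286, 1.577, -0, 1.279, -0.15], TCP at [0.159, -0.656, 0.231] pointing down, gripper open.
Joint ranges: [-2.77, 2.77], [-0.9, 2.22], [0.21, 2.48], [-1.53, 4.67], [0.24, 2.81], [-2.84, 2.84]. Speed limits (rad/s): [2.79, 2.79, 3.14, 3.14, 3.14, 3.14].

## Interface

Orientations are given as a unit quaternion [x, y, z, w].
In Python, from plant import ctrl gives the robot as it stands.
- The arm moves only by the shell command python3 -m inch 'ROWS' [FORCE]. ROWS is JSON, a list of rows, each an object with "slide": the shift along the tool's x, y, z in cm, a list of three; "turn": the turn about the tool's z in rad; "grip": the finger opening in cm, from 0 to 8.54. A call has 1 to 20 rows; each row is the pose to reach, as a shift and turn from the pose commanded when the call began, along the tool's axes at that moment; what a row does not reach only later rows make up. A row lasts 1/10 s, in which the tool goes at most 50 mm and 8.59 degrees, less where a joint would pass 70% of its speed; a pose out of reach is approached as far as the arm can. A call with a gripper value outside its range is refused whole. The fingers move at their own pace and stop on an object; FORCE is the grip in N (left out, the last holds). Time passes only in rows, so rows that repeat a pose let the fingers close. It gives the time, the measured TCP pose, the force, the opening and the grip force at its end, in the units of the state.
- ctrl.get_state(): the state, without advancing time (a new reading comes with each control period).
- ctrl.read_camera(name): name is "scene" or "side" or "wrist"; returns (picture, depth): 400x640x3 uint8, red, green, blue; 400x640 float32, m along the optical axis (not along the pixel's ray), 0 where there is no reading.
- ctrl.camera_info(name): a dict with "K" (3x3 intrinsics, pixels), "camera_from_world" (4x4, takes a point from world to camera coordinates); the wrist camera has in their place "T_tool_cam" (4x4, takes a point from camera to tool coordinates, whose origin is the TCP and whose axes are the flange's). Camera axes: x right, y down, z forward; pixel columns grow to the right and rows downward; lengths in m; the calibration is good to about 2 mm. The wrist camera is an equidistant fisheye: a pixel r from the principal point sees the ray r / f radians off the axis. A picture is of the moment at which its call begins: read the wrist's pose just before it. camera_info takes no time and is no camera call.
- ctrl.sign_off(): hands the job in; it is judged then, once.
The state is a dict: "time": time; "qpos": joint angles; "dq": joint speeds; "joint_efforts": joint torques, N m; "eef_pos": TCP position; "tcp_rot": TCP orientation; "contact_force": force on the tool from outside, world axes, zero at the start; "wrist_torque": the same for the moment, N m; "opening": opening from 0.0 (shut) to 1.0 (fully open); "finger_force": force on a finger pad.
Only numpy, scipy, OpenCV 4.12 (cv2) and the standard library are available. Lean on these libraries where they do the work, as an engineer would, in place of code of your own. Each camera call takes 0.05 s, during which the arm holds its last target. There are 200 camera calls.

## Working session

There is one attempt and no reset: what is moved stays moved. The work goes in short steps, Python scripts to look and compute and a shell command to move; the robot and the scene stay as the last step left them, time stands still between calls to the robot, and variables do not carry over. Pictures are saved under pics/ and viewed, at most 10 in all, crops included, and the job is handed in when it is done.

```bash
ls; mkdir -p pics; cat > h.py <<'E'
import numpy as np,cv2
from plant import ctrl
from scipy.spatial.transform import Rotation as R
def snap(n,f):
    p,d=ctrl.read_camera(n); cv2.imwrite(f'pics/{f}.png',p[:,:,::-1]); np.save(f'pics/{f}.npy',d); return p,d
def pt(n,f,u,v):
    d=np.load(f'pics/{f}.npy'); i=ctrl.camera_info(n);K=np.array(i['K'])
    w=d[v-1:v+2,u-1:u+2]; z=np.median(w[w>0]) if (w>0).any() else 0
    c=np.array([(u-K[0,2])/K[0,0]*z,(v-K[1,2])/K[1,1]*z,z,1])
    return (np.linalg.inv(np.array(i['camera_from_world']))@c)[:3]
E
python3 - <<'E'
from h import *
a,_=snap('scene','s0');b,_=snap('side','d0')
for n in('scene','side'):print(ctrl.camera_info(n))
print(ctrl.get_state(),ctrl.tcp_to_grasp)
E
```

```text
pics
{'K': array([[515.28860452,   0.        , 324.71897446],
       [  0.        , 515.28860452, 192.39862201],
       [  0.        ,   0.        ,   1.        ]]), 'camera_from_world': array([[-0.10209463, -0.99467012, -0.01442344,  0.18706823],
       [-0.48214498,  0.06216012, -0.87388348,  0.34633986],
       [ 0.87012235, -0.08226462, -0.48592142,  0.75808202],
       [ 0.        ,  0.        ,  0.        ,  1.        ]])}
{'K': array([[438.35695814,   0.        , 324.02921274],
       [  0.        , 438.35695814, 197.97670049],
       [  0.        ,   0.        ,   1.        ]]), 'camera_from_world': array([[ 0.96494199, -0.26150758, -0.02237739, -0.51609866],
       [-0.18393962, -0.61297017, -0.7683969 ,  0.23402429],
       [ 0.18722494,  0.74557452, -0.63958225,  0.95965097],
       [ 0.        ,  0.        ,  0.        ,  1.        ]])}
{'time': 0.1, 'qpos': array([-1.48301280e+00,  2.87128253e-01,  1.57803605e+00,  5.77001543e-06,
        1.27859513e+00, -1.49995618e-01]), 'dq': array([-9.46926583e-04, -1.78919729e-03, -1.83695415e-03,  1.19923898e-03,
       -8.91393678e-06, -6.51703168e-04]), 'joint_efforts': array([ 5.14365802e-04, -4.07297230e+01, -2.93699563e+01, -1.46335028e-04,
        3.43852495e-03,  2.61592508e-07]), 'eef_pos': array([ 0.15897304, -0.65540093,  0.23004842]), 'tcp_rot': array([ 9.92940472e-01,  1.18608792e-01,  3.64549539e-05, -1.08277766e-03]), 'contact_force': array([-1.09519638,  0.67755157,  0.17705634]), 'wrist_torque': array([-0.08803915, -0.00147201, -0.03840948]), 'finger_force': 0.0, 'opening': 1.001746139791129} 0.0187
```

View pics/s0.png

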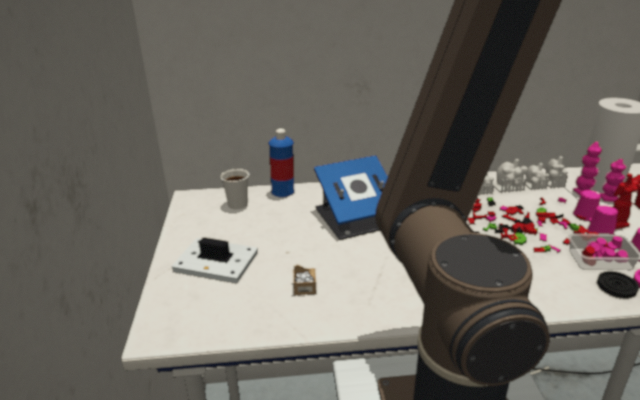

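View pics/d0.png

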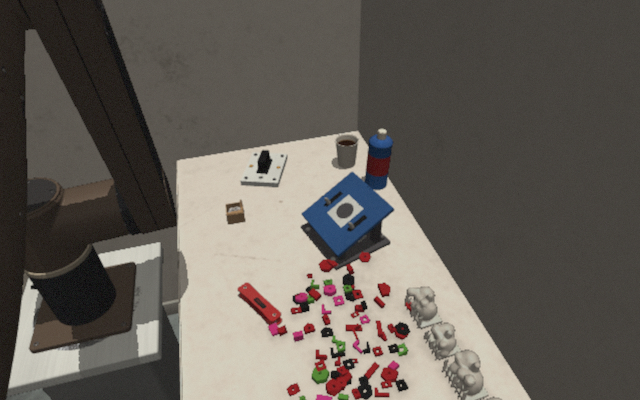

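The scene view shows the mould at about (215,258) with its black grip bar, the washers at (304,280), the cup at (235,188), the can at (282,163) and the bed at (352,188). The side view shows the bed at (347,212), the mould at (265,170) and the hex keys at (260,302). Next I'll fit the mould and bed from depth and crop in on the pins.

```bash
cat >> h.py <<'E'
def cloud(n,f):
    d=np.load(f'pics/{f}.npy'); im=cv2.imread(f'pics/{f}.png'); i=ctrl.camera_info(n);K=np.array(i['K'])
    v,u=np.mgrid[:400,:640]; c=np.stack([(u-K[0,2])/K[0,0]*d,(v-K[1,2])/K[1,1]*d,d,np.ones_like(d)],-1)
    return (c@np.linalg.inv(np.array(i['camera_from_world'])).T)[...,:3],im,d
E
python3 - <<'E'
from h import *
for n,f,box,bb in(('scene','s0',(165,230,265,285),(305,150,400,225)),('side','d0',(235,140,295,190),(295,165,400,255))):
    P,im,d=cloud(n,f); hsv=cv2.cvtColor(im,cv2.COLOR_BGR2HSV)
    x0,y0,x1,y1=box; Q=P[y0:y1,x0:x1].reshape(-1,3);Q=Q[d[y0:y1,x0:x1].ravel()>0]
    pl=Q[(Q[:,2]>.009)&(Q[:,2]<.024)]; print(n,'plate',cv2.minAreaRect((pl[:,:2]*1000).astype(np.float32)),np.median(pl[:,2]),len(pl))
    b=Q[Q[:,2]>.048]; print('bar',cv2.minAreaRect((b[:,:2]*1000).astype(np.float32)),b[:,2].max(),len(b))
    x0,y0,x1,y1=bb; H=hsv[y0:y1,x0:x1]; m=(H[...,0]>95)&(H[...,0]<125)&(H[...,1]>120)&(d[y0:y1,x0:x1]>0)
    B=P[y0:y1,x0:x1][m]; B=B[B[:,2]>.03]
    for k in range(4):
        c=B.mean(0); nn=np.linalg.svd(B-c)[2][2]; nn*=np.sign(nn[2]); r=(B-c)@nn; B=B[abs(r)<max(.003,2*r.std())]
    print('bed n',nn,'tilt',np.degrees(np.arccos(nn[2])),'yaw',np.degrees(np.arctan2(-nn[1],-nn[0])),len(B))
    ex=np.cross([0,0,1.],nn); ey=ex/np.linalg.norm(ex); ey=ey*np.sign(ey[1]); ex=np.cross(ey,nn)
    uv=np.c_[(B-c)@ex,(B-c)@ey]; rc=cv2.minAreaRect((uv*1000).astype(np.float32)); print(rc, 'centre', c+ex*rc[0][0]/1000+ey*rc[0][1]/1000)
a=cv2.imread('pics/s0.png')[150:240,310:410];b=cv2.imread('pics/d0.png')[165:255,295:395]
cv2.imwrite('pics/crop0.png',cv2.resize(np.hstack([a,b]),None,fx=4,fy=4,interpolation=cv2.INTER_CUBIC))
for u,v in((304,275),):print('washers',pt('scene','s0',u,v))
E
```

```text
scene plate ((451.5489196777344, 379.58807373046875), (153.28175354003906, 116.68029022216797), 67.76873016357422) 0.016661943358602493 1837
bar ((448.4410095214844, 378.62615966796875), (64.59563446044922, 27.58614730834961), 69.4817123413086) 0.0605622834962839 277
bed n [-0.4077956  -0.1157435   0.90570757] tilt 25.08125051309817 yaw 15.845386769678912 2137
((-5.387847900390625, -16.630638122558594), (168.55238342285156, 171.74356079101562), 89.66793823242188) centre [0.59687096 0.04660841 0.08465564]
side plate ((454.6051025390625, 417.0961608886719), (256.4517822265625, 153.3745574951172), 88.45832824707031) 0.017720486303583305 1042
bar ((452.4953308105469, 376.3505554199219), (62.09893798828125, 24.87293243408203), 68.39437866210938) 0.06245421995780853 124
bed n [-0.4058011  -0.11812027  0.90629635] tilt 25.001550791826237 yaw 16.22918126966719 2759
((1.9925460815429688, 7.473968505859375), (168.44265747070312, 169.34112548828125), 89.77281951904297) centre [0.60210329 0.04389136 0.08634279]
washers [0.34519164 0.19371649 0.03119901]
```

View pics/crop0.png

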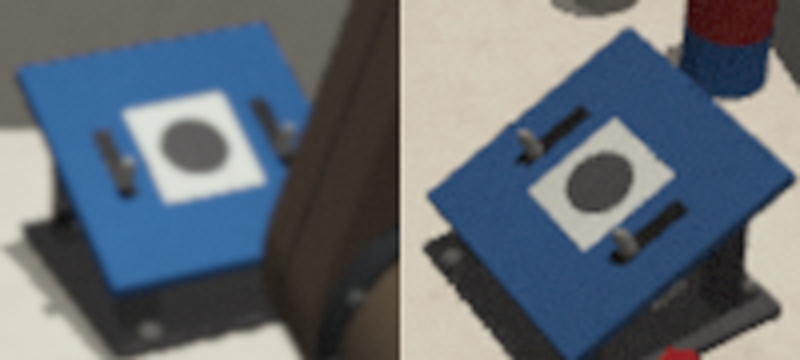

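```bash
cat >> h.py <<'E'
def to(x,y,z,xang):
    "print slide (cm) and turn to reach world TCP pose, tool x at xang deg"
    s=ctrl.get_state();Rm=R.from_quat(s['tcp_rot']).as_matrix();p=np.array(s['eef_pos'])
    a=np.degrees(np.arctan2(Rm[1,0],Rm[0,0])); t=(a-xang+180)%360-180
    print('slide',(Rm.T@(np.array([x,y,z])-p)*100).round(2),'turn',round(np.radians(t),3),'q6',s['qpos'][5].round(2))
C=np.array([.601,.045,.0855]);YB=np.radians(16.);T=np.radians(25)
BX=np.array([np.cos(YB)*np.cos(T),np.sin(YB)*np.cos(T),np.sin(T)]);BY=np.array([-np.sin(YB),np.cos(YB),0]);BZ=np.cross(BX,BY)
BR=np.c_[BX,BY,BZ]
def onbed(n,u,v,h):
    i=ctrl.camera_info(n);K=np.array(i['K']);W=np.linalg.inv(np.array(i['camera_from_world']))
    r=W[:3,:3]@np.array([(u-K[0,2])/K[0,0],(v-K[1,2])/K[1,1],1]);o=W[:3,3]
    t=((C+h*BZ-o)@BZ)/(r@BZ); return (BR.T@(o+t*r-C)*1000).round(1)
E
python3 - <<'E'
from h import *
for u,v,h in((326.2,198.2,.022),(328.7,203.7,0),(350.5,223.2,.022),(352.5,228.7,0),(345,210,0)):print('side',onbed('side',u,v,h))
for u,v,h in((341.5,190,.022),(341.5,195,0),(382,181.5,.022),(358.3,186.7,0)):print('scene',onbed('scene',u,v,h))
E
python3 -m inch '[{"slide":[35.5,-23,0],"turn":-1.2,"grip":8.5},{"slide":[35.5,-23,0],"turn":-1.2,"grip":8.5},{"slide":[35.5,-23,0],"turn":-1.2,"grip":8.5},{"slide":[35.5,-23,0],"turn":-1.2,"grip":8.5},{"slide":[35.5,-23,0],"turn":-1.2,"grip":8.5},{"slide":[35.5,-23,0],"turn":-1.2,"grip":8.5},{"slide":[35.5,-23,0],"turn":-1.2,"grip":8.5},{"slide":[35.5,-23,0],"turn":-1.2,"grip":8.5},{"slide":[35.5,-23,0],"turn":-1.2,"grip":8.5},{"slide":[45,-58,0],"turn":-1.8,"grip":8.5},{"slide":[45,-58,0],"turn":-1.8,"grip":8.5},{"slide":[45,-58,0],"turn":-1.8,"grip":8.5},{"slide":[45,-58,0],"turn":-1.8,"grip":8.5},{"slide":[45,-58,0],"turn":-1.8,"grip":8.5},{"slide":[45,-58,0],"turn":-1.8,"grip":8.5},{"slide":[45,-58,0],"turn":-1.8,"grip":8.5},{"slide":[45,-58,0],"turn":-1.8,"grip":8.5}]'
python3 -c "
from h import *
to(.451,.379,.20,158.4)"
```

```text
side [-14.2  49.4  22. ]
side [-16.8  49.7  -0. ]
side [-14.  -56.3  22. ]
side [-17.1 -55.5   0. ]
side [ 1.1  1.2 -0. ]
scene [-16.5  53.6  22. ]
scene [-15.5  49.1   0. ]
scene [-16.3 -51.5  22. ]
scene [-2.2  0.   0. ]
time: 1.8
eef_pos: [0.4588, 0.0176, 0.2309]
tcp_rot: [0.522, 0.853, 0.0, -0.001]
contact_force: [0.3, 0.6, -0.0]
opening: 0.997
finger_force: 0.0
slide [32.54 15.73  3.14] turn -0.722 q6 -0.66
```

```bash
python3 -m inch '[{"slide":[32.5,15.7,3],"turn":-0.722,"grip":8.5},{"slide":[32.5,15.7,3],"turn":-0.722,"grip":8.5},{"slide":[32.5,15.7,3],"turn":-0.722,"grip":8.5},{"slide":[32.5,15.7,3],"turn":-0.722,"grip":8.5},{"slide":[32.5,15.7,3],"turn":-0.722,"grip":8.5},{"slide":[32.5,15.7,3],"turn":-0.722,"grip":8.5},{"slide":[32.5,15.7,3],"turn":-0.722,"grip":8.5},{"slide":[32.5,15.7,3],"turn":-0.722,"grip":8.5},{"slide":[32.5,15.7,3],"turn":-0.722,"grip":8.5},{"slide":[32.5,15.7,3],"turn":-0.722,"grip":8.5}]'
python3 - <<'E'
from h import *
to(.451,.379,.20,158.4)
i=ctrl.camera_info('wrist');print({k:np.array(v).round(4).tolist() for k,v in i.items() if not isinstance(v,str)})
s=ctrl.get_state();p,d=snap('wrist','w0');np.savez('pics/w0.npz',R=s['tcp_rot'],p=s['eef_pos'])
E
```

```text
time: 2.8
eef_pos: [0.4539, 0.3733, 0.2009]
tcp_rot: [0.19, 0.982, -0.001, -0.0]
contact_force: [-0.1, -0.3, -0.0]
opening: 0.996
finger_force: 0.0
slide [0.48 0.42 0.08] turn -0.005 q6 -0.67
{'K': [[309.7069, 0.0, 317.0539], [0.0, 309.7069, 198.5456], [0.0, 0.0, 1.0]], 'T_tool_cam': [[-0.0013, -0.9552, -0.2961, 0.0751], [1.0, -0.0007, -0.002, -0.0007], [0.0017, -0.2961, 0.9552, -0.1431], [0.0, 0.0, 0.0, 1.0]]}
```

View pics/w0.png

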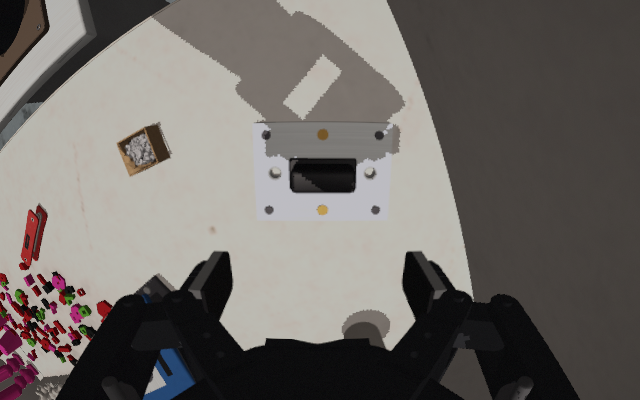

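The wrist view shows the mould holes at (276,172) and (370,172), and the bar between x=290 and 356 and y=158 and 192. I'll back-project these.

```bash
cat >> h.py <<'E'
def wray(f,u,v):
    i=ctrl.camera_info('wrist');K=np.array(i['K']);TC=np.array(i['T_tool_cam']);z=np.load(f'pics/{f}.npz')
    a=np.array([(u-K[0,2])/K[0,0],(v-K[1,2])/K[1,1]]);th=np.linalg.norm(a)
    r=np.r_[a/th*np.sin(th),np.cos(th)];Rm=R.from_quat(z['R']).as_matrix()
    return z['p']+Rm@TC[:3,3], Rm@TC[:3,:3]@r
def wz(f,u,v,h): o,r=wray(f,u,v); return o+r*(h-o[2])/r[2]
def wbed(f,u,v,h):
    o,r=wray(f,u,v); t=((C+h*BZ-o)@BZ)/(r@BZ); return (BR.T@(o+t*r-C)*1000).round(1)
E
python3 - <<'E'
from h import *
a=wz('w0',275.5,172.5,.016);b=wz('w0',370,172,.016);print(a,b,np.linalg.norm(a-b),(a+b)/2,np.degrees(np.arctan2(*(a-b)[1::-1])))
q=[wz('w0',u,v,.057) for u,v in((290,158),(355,158),(356,192),(291,192))];print(np.array(q).round(4),np.mean(q,0))
m=(a+b)/2; ang=np.degrees(np.arctan2(*(a-b)[1::-1])); print('need tool x ang',ang+90, ang-90)
to(m[0],m[1],.10,158.4)
E
```

```text
[0.43336766 0.33101053 0.016     ] [0.47127413 0.42692232 0.016     ] 0.10313085012581084 [0.4523209  0.37896642 0.016     ] -111.56503714559086
[[0.4196 0.3581 0.057 ]
 [0.4424 0.4149 0.057 ]
 [0.474  0.4043 0.057 ]
 [0.4506 0.3459 0.057 ]] [0.44664382 0.38079272 0.057     ]
need tool x ang -21.565037145590864 -201.56503714559085
slide [ 0.38  0.5  10.11] turn -0.006 q6 -0.67
```

```bash
python3 -m inch '[{"slide":[0.4,0.47,4],"turn":-0.005,"grip":8.5},{"slide":[0.4,0.47,8],"turn":-0.005,"grip":8.5},{"slide":[0.4,0.47,12],"turn":-0.005,"grip":8.5},{"slide":[0.4,0.47,15],"turn":-0.005,"grip":8.5},{"slide":[0.4,0.47,17],"turn":-0.005,"grip":8.5},{"slide":[0.4,0.47,17.8],"turn":-0.005,"grip":8.5},{"slide":[0.4,0.47,17.8],"turn":-0.005,"grip":8.5},{"slide":[0.4,0.47,17.8],"turn":-0.005,"grip":5},{"slide":[0.4,0.47,17.8],"turn":-0.005,"grip":5},{"slide":[0.4,0.47,17.8],"turn":-0.005,"grip":5},{"slide":[0.4,0.47,17.8],"turn":-0.005,"grip":5},{"slide":[0.4,0.47,17.8],"turn":-0.005,"grip":5}]' 50
python3 -m inch '[{"slide":[0,0,0],"turn":0,"grip":5},{"slide":[0,0,0],"turn":0,"grip":5},{"slide":[0,0,-1],"turn":0,"grip":5},{"slide":[0,0,-3],"turn":0,"grip":5},{"slide":[0,0,-6],"turn":0,"grip":5},{"slide":[0,0,-6],"turn":0,"grip":5}]'
```

```text
time: 4.05
eef_pos: [0.4532, 0.3808, 0.0256]
tcp_rot: [0.187, 0.982, 0.001, 0.001]
contact_force: [0.3, -2.7, 6.4]
opening: 0.739
finger_force: 59.6
time: 4.65
eef_pos: [0.4536, 0.3821, 0.0871]
tcp_rot: [0.187, 0.982, 0.003, 0.003]
contact_force: [1.2, 0.3, -2.9]
opening: 0.738
finger_force: 58.4
```

```bash
python3 - <<'E'
from h import *
s=ctrl.get_state();p,d=snap('wrist','w1');q,e=snap('side','d1')
c=cv2.resize(p[130:400,170:470],None,fx=1.5,fy=1.5)[:,:,::-1]; k=cv2.resize(q[110:200,215:315],None,fx=4,fy=4,interpolation=cv2.INTER_CUBIC)[:,:,::-1]
o=np.zeros((410,850,3),np.uint8);o[:405,:450]=c;o[:360,450:850]=k;cv2.imwrite('pics/w1c.png',cv2.resize(o,(800,386)))
print(R.from_quat(s['tcp_rot']).as_matrix().round(4),s['wrist_torque'])
E
```

```text
[[-0.9299  0.3677  0.0066]
 [ 0.3677  0.9299  0.0044]
 [-0.0045  0.0065 -1.    ]] [ 0.08502756 -0.0650072   0.00214716]
```

View pics/w1c.png

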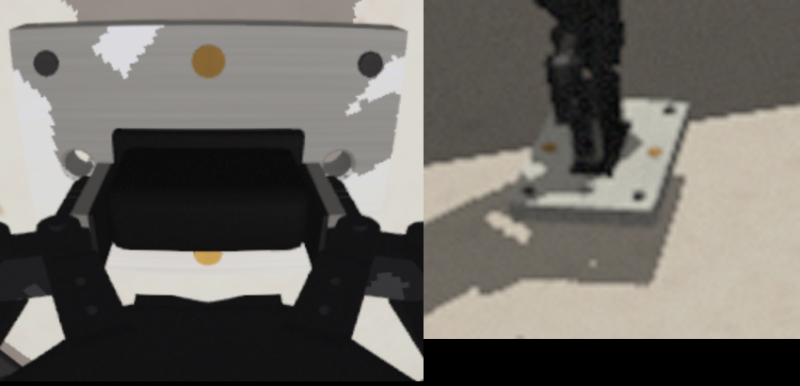

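The mould is held, with its holes visible beside the fingers. I'll get the plate plane in the tool frame from the wrist depth.

```bash
cat >> h.py <<'E'
def wcloud(f):
    d=np.load(f'pics/{f}.npy');i=ctrl.camera_info('wrist');K=np.array(i['K']);TC=np.array(i['T_tool_cam'])
    v,u=np.mgrid[:400,:640];a=np.stack([(u-K[0,2])/K[0,0],(v-K[1,2])/K[1,1]],-1);th=np.linalg.norm(a,axis=-1)+1e-9
    xy=a/th[...,None]*np.tan(th)[...,None]*d[...,None]
    return np.concatenate([xy,d[...,None]],-1)@TC[:3,:3].T+TC[:3,3],d
def plate(f):
    P,d=wcloud(f); im=cv2.imread(f'pics/{f}.png')
    m=(d>0)&(abs(P[...,1])<.07)&(P[...,0]>.02)&(P[...,0]<.07)&(P[...,2]>-.02)&(P[...,2]<.06)
    B=P[m]
    med=np.median(B[:,2]);
    for k in range(6):
        A=np.c_[B[:,:2],np.ones(len(B))];c=np.linalg.lstsq(A,B[:,2],rcond=None)[0];r=B[:,2]-A@c;B=B[abs(r)<max(.002,1.5*r.std())]
    print('plate top z_tool = %.1f mm + %.3f x + %.3f y, n=%d rms %.2f mm'%(c[2]*1000,c[0],c[1],len(B),r.std()*1000)); return c
E
python3 - <<'E'
from h import *
plate('w1')
P,d=wcloud('w1'); 
# pad / finger tips: largest z among |y| 31..45, |x|<.012
for s in(1,-1):
    m=(d>0)&(P[...,1]*s>.030)&(P[...,1]*s<.05)&(abs(P[...,0])<.013); q=P[m]; print(s,len(q),np.histogram(q[:,2]*1000,bins=range(-40,40,5)))
E
```

```text
plate top z_tool = 9.1 mm + -0.001 x + 0.003 y, n=16348 rms 0.64 mm
1 4578 (array([280, 279, 214, 139, 120,  83,   5,   0, 118, 381,  76,  11,   9,
         0,   0]), array([-40, -35, -30, -25, -20, -15, -10,  -5,   0,   5,  10,  15,  20,
        25,  30,  35]))
-1 4444 (array([283, 362, 245, 146, 145,  82,  17,  13, 137, 374,  35,   2,   0,
         0,   0]), array([-40, -35, -30, -25, -20, -15, -10,  -5,   0,   5,  10,  15,  20,
        25,  30,  35]))
```

```bash
python3 -m inch '[{"slide":[0,0,-4],"turn":0.1,"grip":5},{"slide":[-5,-8,-6],"turn":0.3,"grip":5},{"slide":[-8,-14,-6],"turn":0.45,"grip":5},{"slide":[-10,-18,-6],"turn":0.6,"grip":5},{"slide":[-12,-22,-6],"turn":0.75,"grip":5},{"slide":[-14,-26,-6],"turn":0.9,"grip":5},{"slide":[-16,-29,-6],"turn":1.05,"grip":5},{"slide":[-18.2,-32,-6],"turn":1.2,"grip":5},{"slide":[-18.2,-32,-6],"turn":1.35,"grip":5},{"slide":[-18.2,-32,-6],"turn":1.5,"grip":5},{"slide":[-18.2,-32,-6],"turn":1.65,"grip":5},{"slide":[-18.2,-32,-6],"turn":1.8,"grip":5},{"slide":[-18.2,-32,-6],"turn":1.95,"grip":5},{"slide":[-18.2,-32,-6],"turn":2.1,"grip":5},{"slide":[-18.2,-32,-6],"turn":2.25,"grip":5},{"slide":[-18.2,-32,-6],"turn":2.38,"grip":5},{"slide":[-18.2,-32,-6],"turn":2.485,"grip":5},{"slide":[-18.2,-32,-6],"turn":2.485,"grip":5},{"slide":[-18.2,-32,-6],"turn":2.485,"grip":5}]'
python3 - <<'E'
from h import *
to(.505,.0174,.145,16)
s=ctrl.get_state();p,d=snap('wrist','w2');np.savez('pics/w2.npz',R=s['tcp_rot'],p=s['eef_pos'])
plate('w2')
E
```

```text
time: 6.65
eef_pos: [0.5019, 0.0162, 0.1415]
tcp_rot: [0.99, 0.141, -0.002, -0.001]
contact_force: [-0.0, -0.4, -4.6]
opening: 0.739
finger_force: 59.1
slide [ 0.33 -0.03 -0.35] turn 0.003 q6 1.12
plate top z_tool = 9.0 mm + -0.001 x + 0.000 y, n=16446 rms 0.63 mm
```

View pics/w2.png

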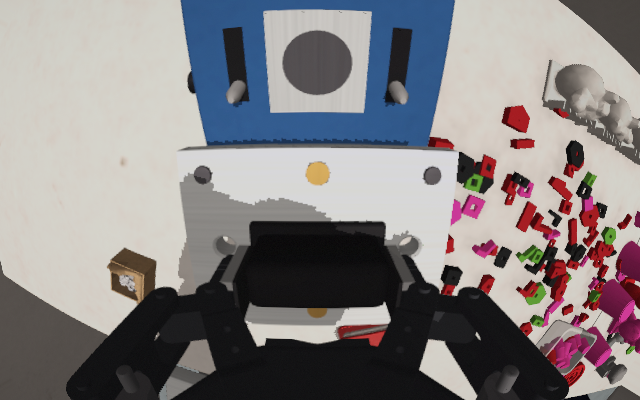

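The wrist view shows the pins with tips near (233,99) and (402,99) and bases near (241,84) and (394,84), the label disc at (317,62), and the mould level and held. I'll compute their positions.

```bash
python3 - <<'E'
from h import *
for u,v,h in((233,99,.022),(241,84,0),(402,99,.022),(394,84,0),(317,62,0)):print(u,v,wbed('w2',u,v,h))
# label edges -> yaw
a=[wbed('w2',*q,0) for q in((264,11),(271,111),(371,12),(366,112))];print(a)
# bed plane from depth
P,d=wcloud('w2');z=np.load('pics/w2.npz');W=P@R.from_quat(z['R']).as_matrix().T+z['p']
im=cv2.imread('pics/w2.png');H=cv2.cvtColor(im,cv2.COLOR_BGR2HSV);m=(H[...,0]>95)&(H[...,0]<125)&(H[...,1]>120)&(d>0);m[135:]=0
B=W[m]
for k in range(4):
    c=B.mean(0);n=np.linalg.svd(B-c)[2][2];n*=np.sign(n[2]);r=(B-c)@n;B=B[abs(r)<max(.002,2*r.std())]
print('tilt',np.degrees(np.arccos(n[2])),'yaw',np.degrees(np.arctan2(-n[1],-n[0])),'offset of C above plane mm',(C-c)@n*1000, 'bed y range',((B-C)@BY).min(),((B-C)@BY).max(),len(B))
c=cv2.imread('pics/w2.png')[70:115,215:425];cv2.imwrite('pics/w2p.png',cv2.resize(c,(800,171),interpolation=cv2.INTER_CUBIC))
E
```

```text
233 99 [-14.8  49.4  22. ]
241 84 [-13.7  49.1  -0. ]
402 99 [-14.6 -52.3  22. ]
394 84 [-13.5 -51.9   0. ]
317 62 [ 0.  -1.1  0. ]
[array([34.3, 30.4,  0. ]), array([-34.8,  30.4,   0. ]), array([ 33.8, -33. ,   0. ]), array([-35.4, -34.8,   0. ])]
tilt 24.940871463482765 yaw 15.671806917907768 offset of C above plane mm -0.22274962262017092 bed y range -0.08490377799486779 0.08351331514906127 20321
```

View pics/w2p.png

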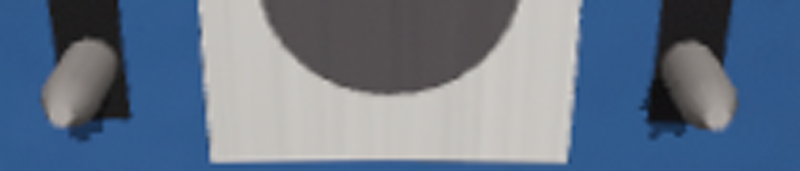

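```bash
sed -i 's/^BR=np.c_/C=C-.0011*BY\nBR=np.c_/; s/YB=np.radians(16.)/YB=np.radians(15.8)/' h.py; python3 - <<'E'
from h import *
for q in((231,101.5),(403.3,101.5)):print(wbed('w2',*q,.022))
P,d=wcloud('w2');m=(d>0)&(abs(P[...,2]-.009)<.003)&(abs(P[...,1])<.09)&(abs(P[...,0])<.08);q=P[m]
print('x',np.percentile(q[:,0],[.1,99.5,100])*1000,'y',np.percentile(q[:,1],[0,.5,99.5,100])*1000)
f=q[q[:,0]>.03]
for a in(-.04,0,.04):print(a,f[abs(f[:,1]-a)<.01][:,0].max())
# stage: underside uphill edge at bed x=-50, touching
for name,bx,bz in(('edge touch',-.050,0),):
    e=C+BR@np.array([bx,0,bz]); h=np.array([np.cos(YB),np.sin(YB),0]); g=e-.055*h; print('TCP at touch',g+[0,0,.025])
to(*(g+[0,0,.030]),15.8)
E
```

```text
[-16.6  52.   22. ]
[-16.  -52.3  22. ]
x [-55.64726021  54.71893691  55.26974731] y [-74.74815764 -73.48513407  75.38197457  76.93118044]
-0.04 0.055163535600306485
0 0.05485066279905866
0.04 0.05493286946313868
TCP at touch [0.50477424 0.01662766 0.08936909]
slide [0.27 0.03 4.75] turn 0.006 q6 1.12
```

```bash
python3 -m inch '[{"slide":[0.25,-0.05,1.5],"turn":0.006,"grip":5},{"slide":[0.25,-0.05,3],"turn":0.006,"grip":5},{"slide":[0.25,-0.05,4.2],"turn":0.006,"grip":5},{"slide":[0.25,-0.05,4.7],"turn":0.006,"grip":5},{"slide":[0.25,-0.05,5],"turn":0.006,"grip":5},{"slide":[0.25,-0.05,5.2],"turn":0.006,"grip":5},{"slide":[0.25,-0.05,5.4],"turn":0.006,"grip":5},{"slide":[0.1,-0.05,5.6],"turn":0.006,"grip":5},{"slide":[-0.1,-0.05,5.8],"turn":0.006,"grip":5}]'
python3 - <<'E'
from h import *
to(0.5048,.0166,.0894,15.8)
snap('wrist','w3');plate('w3')
E
```

```text
time: 7.6
eef_pos: [0.5052, 0.0166, 0.0886]
tcp_rot: [0.991, 0.136, 0.004, -0.0]
contact_force: [-1.2, 2.5, 6.7]
opening: 0.739
finger_force: 60.4
slide [-0.04 -0.01 -0.09] turn -0.002 q6 1.13
plate top z_tool = 5.7 mm + 0.090 x + 0.001 y, n=11912 rms 1.19 mm
```

```bash
sed -i "s/P\[...,0\]<.07)&(P\[...,2\]>-.02)&(P\[...,2\]<.06)/P[...,0]<.045)\&(P[...,2]>-.04)\&(P[...,2]<.03)/" h.py; python3 -c "
from h import *
plate('w3')"
python3 -m inch '[{"slide":[-0.2,0,0.2],"turn":0,"grip":5},{"slide":[-0.4,0,0.5],"turn":0,"grip":5},{"slide":[-0.5,0,0.8],"turn":0,"grip":5},{"slide":[-0.5,0,0.8],"turn":0,"grip":5}]'
python3 - <<'E'
from h import *
snap('wrist','w4');plate('w4')
E
```

```text
plate top z_tool = 9.1 mm + -0.022 x + 0.001 y, n=11444 rms 0.62 mm
time: 8.05
eef_pos: [0.4991, 0.0146, 0.0803]
tcp_rot: [0.991, 0.136, 0.002, 0.0]
contact_force: [-4.6, 0.1, 7.9]
opening: 0.738
finger_force: 61.6
plate top z_tool = 9.1 mm + -0.154 x + 0.002 y, n=11633 rms 0.58 mm
```

```bash
python3 -m inch '[{"slide":[-0.2,0,0.4],"turn":0,"grip":5},{"slide":[-0.4,0,0.8],"turn":0,"grip":5},{"slide":[-0.55,0,1.2],"turn":0,"grip":5},{"slide":[-0.65,0,1.5],"turn":0,"grip":5},{"slide":[-0.75,0,1.8],"turn":0,"grip":5},{"slide":[-0.75,0,1.8],"turn":0,"grip":5}]'
python3 - <<'E'
from h import *
snap('wrist','w5');plate('w5')
E
```

```text
time: 8.7
eef_pos: [0.4909, 0.0124, 0.0614]
tcp_rot: [0.991, 0.136, 0.001, 0.0]
contact_force: [-5.2, -0.6, 5.7]
opening: 0.738
finger_force: 63.4
plate top z_tool = 10.0 mm + -0.430 x + 0.001 y, n=8726 rms 0.57 mm
```

```bash
python3 -m inch '[{"slide":[-0.05,0,0.2],"turn":0,"grip":5},{"slide":[-0.1,0,0.4],"turn":0,"grip":5},{"slide":[-0.1,0,0.5],"turn":0,"grip":5},{"slide":[-0.1,0,0.5],"turn":0,"grip":5}]'
python3 - <<'E'
from h import *
snap('wrist','w6');plate('w6')
E
```

```text
time: 9.15
eef_pos: [0.4907, 0.0123, 0.0608]
tcp_rot: [0.991, 0.136, 0.0, 0.0]
contact_force: [-18.0, 1.1, 31.4]
opening: 0.738
finger_force: 66.7
plate top z_tool = 10.1 mm + -0.442 x + -0.000 y, n=8530 rms 0.56 mm
```

```bash
python3 -m inch '[{"slide":[-0.4,0,-0.9],"turn":0,"grip":5},{"slide":[-0.8,0,-1.8],"turn":0,"grip":5},{"slide":[-1.3,0,-2.7],"turn":0,"grip":5},{"slide":[-1.9,0,-4.2],"turn":0,"grip":5},{"slide":[-1.9,0,-6],"turn":0,"grip":5},{"slide":[-1.9,0,-6],"turn":0,"grip":5},{"slide":[-1.9,0,-6],"turn":0,"grip":5}]'
python3 - <<'E'
from h import *
s=ctrl.get_state();p,d=snap('wrist','w7');np.savez('pics/w7.npz',R=s['tcp_rot'],p=s['eef_pos']);c=plate('w7')
P,d=wcloud('w7');t=np.radians(25);
m=(d>0)&(abs(P[...,2]-(c[2]+c[0]*P[...,0]))<.003)&(abs(P[...,1])<.085)&(abs(P[...,0])<.08);q=P[m]
print('y',np.percentile(q[:,1],[0,.5,99.5,100])*1000)
for a in(-.05,-.02,.02,.05):
    k=q[abs(q[:,1]-a)<.01];e=k[k[:,0]>np.percentile(k[:,0],99.5)].mean(0);print(a,(e*1000).round(1))
E
```

```text
time: 9.9
eef_pos: [0.4705, 0.0072, 0.1141]
tcp_rot: [0.991, 0.136, 0.0, 0.0]
contact_force: [-0.4, 0.5, -4.7]
opening: 0.737
finger_force: 62.4
plate top z_tool = 10.1 mm + -0.431 x + 0.000 y, n=8750 rms 0.57 mm
y [-75.12039702 -73.48278257  75.24796515  76.62870917]
-0.05 [ 65.2 -49.4 -15.5]
-0.02 [ 65.2 -19.2 -15.3]
0.02 [ 65.1  20.1 -15.5]
0.05 [ 64.9  52.2 -15.3]
```

View pics/w7.png

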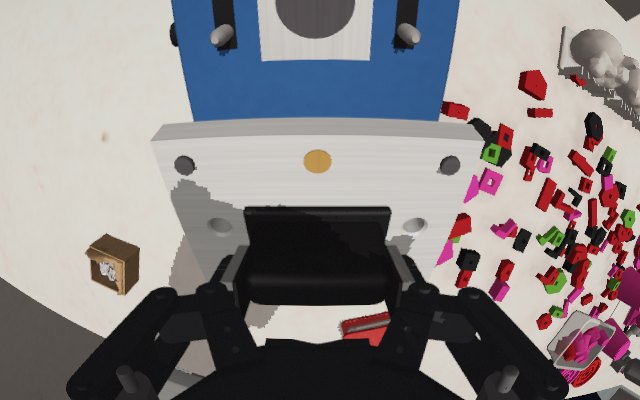

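Tilt holds and the holes are at (219,226) and (413,226). The pins are at (221,37) and (408,37), ahead of the plate. Now I'll compute the approach.

```bash
cat >> h.py <<'E'
h=np.array([np.cos(YB),np.sin(YB),0]);OFF=.0209*h-.0009*BY-np.array([0,0,.0216])
def mb(p): return (BR.T@(np.array(p)+OFF-C)*1000).round(1)
def tgt(bx,by,bz):
    p=C+BR@np.array([bx,by,bz])/1000-OFF; to(*p,np.degrees(YB))
E
python3 - <<'E'
from h import *
print('flush check',mb([.4907,.0123,.0608]),'now',mb(ctrl.get_state()['eef_pos']))
for a in((-15,0,40),(-15,0,30),(-15,0,20),(-15,0,0)):tgt(*a)
for q in((216.5,42),(412,42)):print('tips',wbed('w7',*q,.022))
E
```

```text
flush check [-104.9   -1.2   -2.2] now [-101.9   -0.3   54.5]
slide [ 8.49 -0.05 -2.37] turn -0.002 q6 1.1
slide [ 8.91 -0.05 -1.47] turn -0.002 q6 1.1
slide [ 9.33 -0.05 -0.56] turn -0.002 q6 1.1
slide [10.18 -0.05  1.25] turn -0.002 q6 1.1
tips [-16.6  51.2  22. ]
tips [-17.3 -50.3  22. ]
```

```bash
python3 -m inch '[{"slide":[2,0,-2.5],"turn":0,"grip":5},{"slide":[5,0,-3.2],"turn":0,"grip":5},{"slide":[7.5,-0.05,-2.8],"turn":0,"grip":5},{"slide":[8.4,-0.05,-2.4],"turn":0,"grip":5},{"slide":[8.7,-0.05,-1.8],"turn":0,"grip":5},{"slide":[9,-0.05,-1.15],"turn":0,"grip":5},{"slide":[9,-0.05,-1.15],"turn":0,"grip":5},{"slide":[9,-0.05,-1.15],"turn":0,"grip":5}]'
python3 - <<'E'
from h import *
s=ctrl.get_state();print(mb(s['eef_pos']),s['contact_force'])
p,d=snap('wrist','w8');np.savez('pics/w8.npz',R=s['tcp_rot'],p=s['eef_pos']);plate('w8');q,e=snap('side','d8')
a=cv2.resize(p[190:290,180:460],(800,286),interpolation=cv2.INTER_CUBIC);b=cv2.resize(q[150:270,280:440],(400,300),interpolation=cv2.INTER_CUBIC)
o=np.zeros((590,800,3),np.uint8);o[:286]=a;o[290:590,:400]=b;cv2.imwrite('pics/w8c.png',o[:,:,::-1])
E
```

```text
time: 10.75
eef_pos: [0.5561, 0.0321, 0.1249]
tcp_rot: [0.991, 0.136, -0.001, -0.0]
contact_force: [0.2, 0.3, -4.4]
opening: 0.736
finger_force: 62.2
[-15.9  -0.   27. ] [ 0.20380057  0.31032231 -4.3530711 ]
plate top z_tool = 10.0 mm + -0.427 x + 0.000 y, n=8739 rms 0.58 mm
```

View pics/w8c.png

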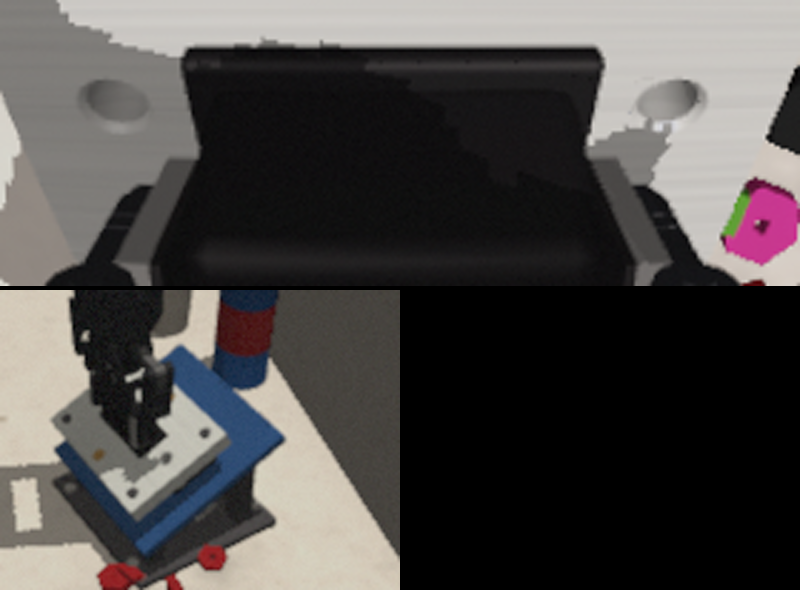

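The mould hovers tilted above the bed and lined up with the pins. I'll go down along the bed normal and watch the force.

```bash
python3 -m inch '[{"slide":[0.15,0,0.3],"turn":0,"grip":5},{"slide":[0.3,0,0.6],"turn":0,"grip":5},{"slide":[0.42,0,0.9],"turn":0,"grip":5},{"slide":[0.5,0,1.1],"turn":0,"grip":5},{"slide":[0.5,0,1.1],"turn":0,"grip":5}]'
python3 - <<'E'
from h import *
s=ctrl.get_state();print(mb(s['eef_pos']),s['contact_force'],s['wrist_torque'])
E
```

```text
time: 11.35
eef_pos: [0.5618, 0.0336, 0.1142]
tcp_rot: [0.991, 0.137, -0.001, -0.0]
contact_force: [-0.8, 0.9, -5.3]
opening: 0.739
finger_force: 62.2
[-15.   -0.1  14.9] [-0.79289056  0.91868881 -5.30057634] [0.00377149 0.09205607 0.02602189]
```

```bash
python3 -m inch '[{"slide":[0.1,0,0.25],"turn":0,"grip":5},{"slide":[0.22,0,0.5],"turn":0,"grip":5},{"slide":[0.34,0,0.75],"turn":0,"grip":5},{"slide":[0.4,0,0.9],"turn":0,"grip":5},{"slide":[0.4,0,0.9],"turn":0,"grip":5}]'
python3 - <<'E'
from h import *
s=ctrl.get_state();print(mb(s['eef_pos']),s['contact_force'],s['wrist_torque'])
E
```

```text
time: 11.85
eef_pos: [0.5659, 0.0346, 0.1054]
tcp_rot: [0.991, 0.136, -0.0, -0.0]
contact_force: [-0.4, 0.5, -4.1]
opening: 0.742
finger_force: 62.2
[-15.   -0.2   5.1] [-0.4395676   0.48495893 -4.12378596] [0.01186491 0.11310771 0.04162002]
```

```bash
python3 -m inch '[{"slide":[0.12,0,0.25],"turn":0,"grip":5},{"slide":[0.22,0,0.45],"turn":0,"grip":5},{"slide":[0.3,0,0.65],"turn":0,"grip":5},{"slide":[0.36,0,0.8],"turn":0,"grip":5},{"slide":[0.38,0,0.9],"turn":0,"grip":5},{"slide":[0.38,0,0.9],"turn":0,"grip":5},{"slide":[0.38,0,0.9],"turn":0,"grip":5}]'
python3 - <<'E'
from h import *
s=ctrl.get_state();print(mb(s['eef_pos']),s['contact_force'],s['wrist_torque'])
snap('wrist','w9');plate('w9')
E
```

```text
time: 12.55
eef_pos: [0.5684, 0.0354, 0.099]
tcp_rot: [0.991, 0.137, -0.002, 0.0]
contact_force: [-12.9, -1.2, 9.1]
opening: 0.737
finger_force: 63.9
[-15.3  -0.2  -1.8] [-12.94144203  -1.24197735   9.05086067] [-0.19558714  1.43233802 -0.10450443]
plate top z_tool = 10.1 mm + -0.440 x + -0.000 y, n=8593 rms 0.57 mm
```

```bash
python3 -m inch '[{"slide":[-0.05,0,0.1],"turn":0,"grip":5},{"slide":[-0.15,0,0.2],"turn":0,"grip":5},{"slide":[-0.15,0,0.3],"turn":0,"grip":5},{"slide":[-0.15,0,0.3],"turn":0,"grip":5}]'
python3 - <<'E'
from h import *
s=ctrl.get_state();print(mb(s['eef_pos']),s['contact_force'],s['wrist_torque'])
snap('wrist','w10');plate('w10')
E
```

```text
time: 13.0
eef_pos: [0.5684, 0.0354, 0.0988]
tcp_rot: [0.991, 0.136, -0.001, -0.0]
contact_force: [-15.8, 0.3, 19.0]
opening: 0.737
finger_force: 65.0
[-15.4  -0.2  -2. ] [-15.7581839    0.33246209  18.97126674] [ 0.13008328  1.73034537 -0.0820588 ]
plate top z_tool = 10.2 mm + -0.443 x + -0.001 y, n=8587 rms 0.56 mm
```

```bash
python3 -m inch '[{"slide":[0,0,-0.2],"turn":0,"grip":5},{"slide":[0,0,-0.4],"turn":0,"grip":5},{"slide":[0,0,-0.4],"turn":0,"grip":7.6},{"slide":[0,0,-0.4],"turn":0,"grip":7.6},{"slide":[0,0,-0.4],"turn":0,"grip":7.6},{"slide":[0,0,-0.4],"turn":0,"grip":7.6},{"slide":[-0.2,0,-0.9],"turn":0,"grip":7.6},{"slide":[-0.6,0,-2],"turn":0,"grip":7.6},{"slide":[-1.2,0,-4],"turn":0,"grip":7.6},{"slide":[-2,0,-7],"turn":0,"grip":7.6},{"slide":[-3,0,-11],"turn":0,"grip":7.6},{"slide":[-3,0,-11],"turn":0,"grip":7.6},{"slide":[-3,0,-11],"turn":0,"grip":7.6}]'
python3 - <<'E'
from h import *
s=ctrl.get_state();print(s['contact_force'])
p,d=snap('wrist','w11');np.savez('pics/w11.npz',R=s['tcp_rot'],p=s['eef_pos']);q,e=snap('side','d11')
P,_,dd=cloud('side','d11');Q=(P[150:270,280:440].reshape(-1,3)-C)@BR;Q=Q[(abs(Q[:,2]-.016)<.006)&(abs(Q[:,0])<.09)&(abs(Q[:,1])<.09)]
c=np.linalg.lstsq(np.c_[Q[:,:2],np.ones(len(Q))],Q[:,2],rcond=None)[0];print('plate top in bed',c,len(Q),cv2.minAreaRect((Q[:,:2]*1000).astype(np.float32)))
a=cv2.resize(p,(480,300));b=cv2.resize(q[150:270,280:440],(320,240),interpolation=cv2.INTER_CUBIC)
o=np.zeros((300,800,3),np.uint8);o[:,:480]=a;o[:240,480:]=b;cv2.imwrite('pics/w11c.png',o[:,:,::-1])
E
```

```text
time: 14.35
eef_pos: [0.54, 0.0269, 0.2063]
tcp_rot: [0.991, 0.136, 0.002, 0.001]
contact_force: [-0.0, -1.0, 0.2]
opening: 0.888
finger_force: 0.0
[-0.0450092  -1.03859706  0.1796366 ]
plate top in bed [0.00147319 0.00517885 0.01668927] 1967 ((-13.318771362304688, 1.1996536254882812), (153.56150817871094, 110.3340835571289), 89.80638885498047)
```

View pics/w11c.png

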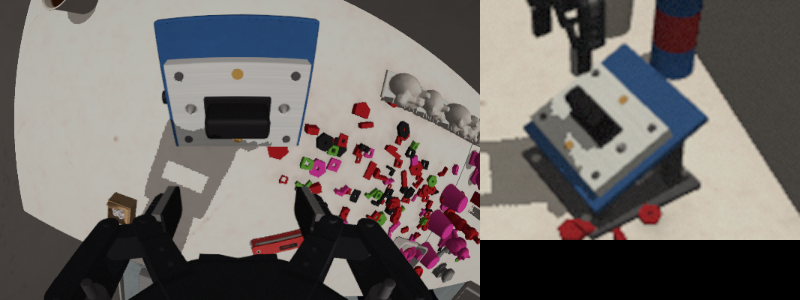

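The mould half lies flush: its top face is 16.7 mm off the bed and tilted less than 0.3°. The pins show in both holes, and the hand is clear.

```bash
python3 -c "
from plant import ctrl
print(ctrl.sign_off())"
```

```text
the job is handed in; nothing more can be done
None
```

The mould half lies flush on the sloping bed with both pins through its holes; I let go only once it was fully down, backed the arm clear, and handed the job in at about 14.5 s without touching the cup, washers, spray can or hex keys.

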